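# Sort the model maker's bench into trays

### The job

Tidy the model maker's bench: put the two pine parts in the bare plywood tray, the two hand tools (screwdriver and file) in the blue tray and the marker in the red tray. Each must lie flat on the floor of its tray, the same way up as now, wholly inside and not on top of anything. Leave the glue bottle and the brass weight standing where they are.

Things in the scene. Friction and masses are not known exactly. Their poses are not given: they have to be found in the camera images.
- strip: pine part: strip of pale pine 80 long x 20 wide x 14 high with two thin dark dowel pins sticking 10 out of its +x end, 90 in all. Lies flat on the bench, turned any way. Origin: middle of its 90 length and of its width, at the underside; x along its length, z up. Grip across the width at the origin. 20 to 45 g
- lap: pine part: pale pine bar 80 long x 24 wide x 16 high, its last 20 mm at the +x end cut down to half its height (8). Lies flat on the bench, turned any way. Origin: middle of its 80 length and of its width, at the underside; x along its length, z up. Grip across the width at the origin. 20 to 45 g
- driver: hand tool: stubby screwdriver 96 long, square handle 20 wide x 20 high x 68 long in yellow (tail, -x) and black, then a thin steel shank 6 in diameter, 28 long, at the +x end. Lies flat on the bench, turned any way. Origin: middle of its 96 length and of its width, at the underside; x along its length, z up. The handle spans x -48 to +20, so grip across it at the origin. 35 to 70 g
- file: hand tool: small flat file, 94 long: orange handle 18 wide x 16 high spanning x -46 to +18 (mm), then a dark steel blade 12 wide x 4 thick up to x +48. Lies flat on the bench, turned any way. Origin: middle of its 94 length and of its width, at the underside; x along its length, z up. The handle can be gripped across its width at the origin. 35 to 70 g
- marker: flat-sided marker pen 94 long, 18 wide, 18 high, green barrel (-x) with a black cap (+x) that carries a 2 mm clip on its top. Lies flat on the bench, turned any way. Origin: middle of its 94 length and of its width, at the underside; x along its length, z up. Grip across the width at the origin. 20 to 42 g
- blue_tray: square open tray, blue plastic (for hand tools), outside 150 x 150 x 28 high, walls and floor 5 thick (inside 140 x 140, floor surface 5 above the bench). Fixed to the bench, does not move. Origin: centre of its underside, on the bench; x and y run parallel to its walls, z up. The three trays stand in a row on the far half of the bench, turned up to 9 degrees
- red_tray: square open tray, red plastic (for the marker), outside 150 x 150 x 28 high, walls and floor 5 thick (inside 140 x 140, floor surface 5 above the bench). Fixed to the bench, does not move. Origin: centre of its underside, on the bench; x and y run parallel to its walls, z up. The three trays stand in a row on the far half of the bench, turned up to 9 degrees
- wood_tray: square open tray, bare plywood (for pine parts), outside 150 x 150 x 28 high, walls and floor 5 thick (inside 140 x 140, floor surface 5 above the bench). Fixed to the bench, does not move. Origin: centre of its underside, on the bench; x and y run parallel to its walls, z up. The three trays stand in a row on the far half of the bench, turned up to 9 degrees
- glue: small glue bottle, 28 diameter x 62 high, with a yellow label and orange cap, standing loose among the parts to be sorted. To be left alone. Origin: centre of its underside, z up
- weight: small brass weight with a knob, 26 diameter x 28 high, standing loose among the parts to be sorted. To be left alone. Origin: centre of its underside, z up

How it is judged:
By the outcome, as a careful person would: the job done as asked, in the order asked, and still so for the second after the job is handed in, with the robot touching nothing.
It also fails if it takes over 120 s, if anything falls off the work surface, if the arm or the gripper's body presses on something with over 40 N, if the wrist force passes 120 N, or if a joint passes its speed limit or range.

### The arm

A 7-joint arm with a two-finger parallel gripper is mounted at the origin on the work surface. World frame = base frame: x ahead of the robot, y to its left, z up, the work surface at z = 0. Lengths are in m, angles in rad, forces in N, time in s.
With the tool pointing down it reaches from about 0.35 to 0.9 m from the base axis. Payload 8.1 kg.
Tool frame: the origin (TCP) lies at the very end of the fingers, on their centre line; the grasp point (between the pads) lies 19 mm behind it; z points along the fingers, y is the line along which they close (so a half turn about z gives the same grasp; the last joint's range is limited). The gripper opens to 92 mm and grips with 3 to 60 N. Pads are 19 mm wide; open, the fingers measure 130 mm over their backs; the gripper's body (75 mm by 190 mm) begins 47 mm behind the grasp point.
Start: joints at [-1.286, 0.434, 0.025, 1.573, -0.012, 1.134, -0.075], TCP at [0.236, 0.579, 0.227] pointing down, gripper open.
Joint ranges: [-2.62, 2.62], [-0.44, 2.09], [-1.27, 1.32], [0.08, 2.57], [-1.32, 4.46], [0.12, 2], [-2.74, 2.74]. Speed limits (rad/s): [2.22, 2.22, 3.01, 3.01, 3.14, 3.14, 3.14].

### API

Orientations are given as a rotation vector (axis times angle).
In Python, from cell import arm gives the robot as it stands.
- The arm moves only by the shell command python3 -m pendant 'ROWS' [FORCE]. ROWS is a JSON object of lists of equal length, an entry for each row: "slide": the shift along the tool's x, y, z in units of 0.3 m (1.0 is 0.3 m), a list of three; "dr": the turn, a rotation vector about the tool's x, y, z in units of 0.12 rad (1.0 is 0.12 rad), a list of three; "claw": the opening, from 0 (shut) to 1 (fully open). In form: {"slide": [[tx, ty, tz], ...], "dr": [[ax, ay, az], ...], "claw": [claw, ...]}. A call has 1 to 10 rows; each row shifts and turns the commanded pose from where the row before left it, along the tool's axes as they then stand; what a row does not reach is not made up. A row lasts 1/10 s, in which the tool goes at most 50 mm and 8.59 degrees, less where a joint would pass 70% of its speed; a pose out of reach is approached as far as the arm can. A call with a number of a shift or a turn outside -1 to 1 is refused whole. A call with a gripper value outside its range is refused whole. The fingers move at their own pace and stop on an object; FORCE is the grip in N (left out, the last holds). Time passes only in rows, so rows that do not move let the fingers close. It gives the time, the measured TCP pose, the force, the opening and the grip force at its end, in the units of the state.
- arm.observe(): the state, without advancing time (a new reading comes with each control period).
- arm.get_image(name): name is "scene" or "top" or "wrist"; returns the picture (400x640x3 uint8, red, green, blue); there is no depth.
- arm.calibration(name): a dict with "K" (3x3 intrinsics, pixels), "dist" ([k1, k2, p1, p2, k3] as OpenCV has them; the pictures are not rectified), "xyz" and "orientation" of the camera in the world. Camera axes: x right, y up, looking along -z (the intrinsics and any distortion apply to the point x, -y, -z); pixel columns grow to the right and rows downward; lengths in m; the calibration is good to about 2 mm. A picture is of the moment at which its call begins: read the wrist's pose just before it. calibration takes no time and is no camera call; for the wrist camera it gives the pose at the moment of the call.
- arm.sign_off(): hands the job in; it is judged then, once.
The state is a dict: "clock": time; "joints": joint angles; "dq": joint speeds; "joint_efforts": joint torques, N m; "position": TCP position; "ee_rot": TCP orientation; "force": force on the tool from outside, world axes, zero at the start; "ft_torque": the same for the moment, N m; "width": opening from 0.0 (shut) to 1.0 (fully open); "gripper_force": force on a finger pad.
Only numpy, scipy, OpenCV 4.12 (cv2) and the standard library are available. Lean on these libraries where they do the work, as an engineer would, in place of code of your own. Each camera call takes 0.05 s, during which the arm holds its last target. There are 200 camera calls.

## Working session

There is one attempt and no reset: what is moved stays moved. The work goes in short steps, Python scripts to look and compute and a shell command to move; the robot and the scene stay as the last step left them, time stands still between calls to the robot, and variables do not carry over. Pictures are saved under pics/ and viewed, at most 14 in all, crops included, and the job is handed in when it is done.

```bash
mkdir -p pics; ls; python3 - <<'E'
from cell import arm
import cv2
s=arm.observe(); print(s)
for n in ["top","scene"]:
    c=arm.calibration(n); print(n,c)
    cv2.imwrite(f"pics/{n}0.png",arm.get_image(n)[:,:,::-1])
E
```

```text
pics
{'clock': 0.0, 'joints': array([-1.28562896,  0.43521295,  0.02495129,  1.57410354, -0.01160766,
        1.13399805, -0.07509512]), 'dq': array([-0.00030678, -0.00093671, -0.0018688 , -0.00099039,  0.00079759,
       -0.00050352, -0.00102468]), 'joint_efforts': array([ 7.37540031e-04, -6.67849302e+01,  9.85478573e-01, -3.14454246e+01,
       -6.05546334e-02,  4.30577353e-02,  1.70565631e-04]), 'position': array([0.23617053, 0.57810261, 0.22594846]), 'ee_rot': array([-6.05334919e-01, -3.08253911e+00,  2.46106632e-03]), 'force': array([-0.06051687,  0.30721952,  0.49603637]), 'ft_torque': array([-0.00748864,  0.00833858, -0.00029745]), 'gripper_force': 0.0, 'width': 1.0016028396222516}
top {'K': array([[394.60515889,   0.        , 316.88458142],
       [  0.        , 394.60515889, 195.04553679],
       [  0.        ,   0.        ,   1.        ]]), 'dist': array([0.01431206, 0.        , 0.        , 0.        , 0.        ]), 'xyz': array([ 0.35585862, -0.00888673,  0.98165281]), 'orientation': array([ 0.14299576, -0.14596782, -1.57663573])}
scene {'K': array([[369.66963221,   0.        , 322.22121771],
       [  0.        , 369.66963221, 197.1256694 ],
       [  0.        ,   0.        ,   1.        ]]), 'dist': array([0.02885053, 0.        , 0.        , 0.        , 0.        ]), 'xyz': array([ 1.0248943 , -0.10206568,  0.86889879]), 'orientation': array([0.49516133, 0.39281195, 1.27945549])}
```

View pics/top0.png

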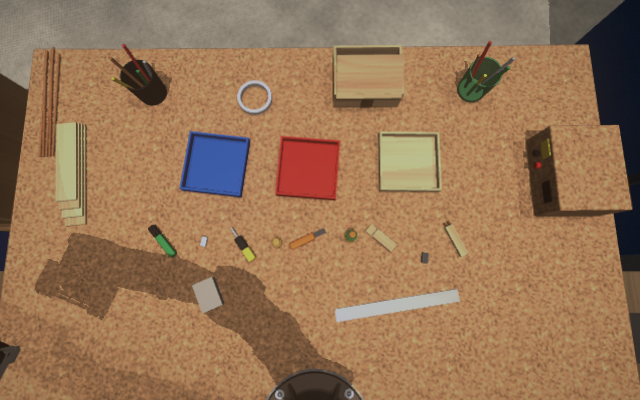

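View pics/scene0.png

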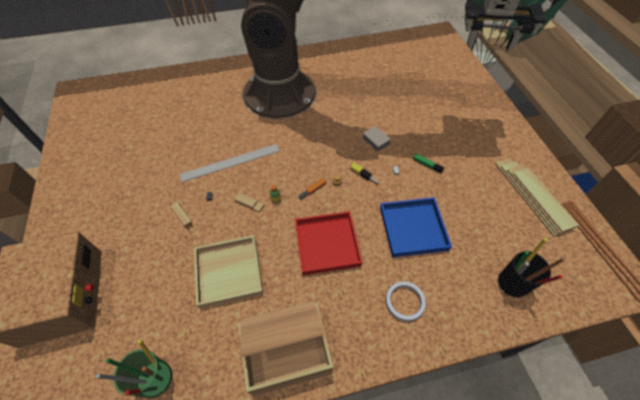

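The top view shows, left to right near row 240: marker (162,240), driver (243,245), weight (277,242), file (307,239), glue (350,236), lap (380,238) and strip (455,240). The trays are blue (215,164), red (308,168) and wood (410,162). The scene view agrees with this.

```bash
cat > h.py <<'E'
import numpy as np, cv2
from scipy.spatial.transform import Rotation as R
from cell import arm
def cast(cal,uv,z):
    uv=np.array(uv,float).reshape(-1,1,2)
    n=cv2.undistortPoints(uv,cal["K"],np.array(cal["dist"]))[:,0]
    d=R.from_rotvec(cal["orientation"]).apply(np.c_[n[:,0],-n[:,1],-np.ones(len(n))])
    o=np.array(cal["xyz"]); return o+d*((z-o[2])/d[:,2])[:,None]
def proj(cal,P):
    p=R.from_rotvec(cal["orientation"]).inv().apply(np.atleast_2d(P)-cal["xyz"])*[1,-1,-1]
    return cv2.projectPoints(p,np.zeros(3),np.zeros(3),cal["K"],np.array(cal["dist"]))[0][:,0]
E
python3 - <<'E'
from h import *
c=arm.calibration("top"); im=cv2.imread("pics/top0.png")
for n,uv in dict(marker=(162,240),driver=(243,245),weight=(277,242),file=(307,239),glue=(350,236),lap=(380,238),strip=(455,240)).items():
    print(n,cast(c,uv,.01)[0].round(3))
for n,uv in dict(blue=[(188,133),(249,138),(241,196),(181,190)],red=[(281,137),(340,141),(338,199),(277,195)],wood=[(379,132),(439,132),(441,191),(381,192)]).items():
    p=cast(c,uv,.028); print(n,p.mean(0).round(3),np.linalg.norm(np.diff(p,axis=0),axis=1).round(3))
w=arm.calibration("wrist"); s=arm.observe(); Rt=R.from_rotvec(s["ee_rot"])
print("cam in tool",Rt.inv().apply(w["xyz"]-s["position"]),(Rt.inv()*R.from_rotvec(w["orientation"])).as_rotvec(),w["K"])
print(Rt.as_matrix().round(3))
cv2.imwrite("pics/c0.png",cv2.resize(im[120:270,140:480],None,fx=2.35,fy=2.35,interpolation=cv2.INTER_CUBIC))
E
```

```text
marker [0.429 0.368 0.01 ]
driver [0.414 0.17  0.01 ]
weight [0.42  0.087 0.01 ]
file [0.427 0.014 0.01 ]
glue [ 0.433 -0.092  0.01 ]
lap [ 0.428 -0.165  0.01 ]
strip [ 0.421 -0.349  0.01 ]
blue [0.615 0.242 0.028] [0.155 0.15  0.149]
red [0.603 0.007 0.028] [0.149 0.149 0.15 ]
wood [ 0.616 -0.245  0.028] [0.152 0.152 0.148]
cam in tool [ 0.07810517  0.0006116  -0.15707354] [2.062612   2.06391833 0.30392226] [[324.01901819   0.         317.80932737]
 [  0.         324.01901819 199.73209682]
 [  0.           0.           1.        ]]
[[-0.926  0.378 -0.   ]
 [ 0.378  0.926 -0.001]
 [-0.    -0.001 -1.   ]]
```

View pics/c0.png

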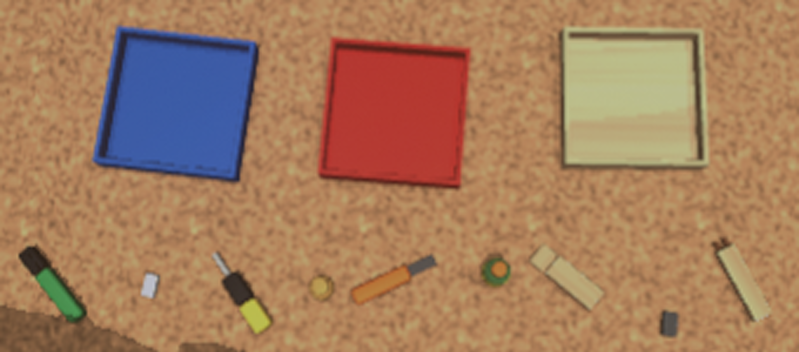

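The tray sides measure 148–155 mm against the 150 given, so the calibration checks out. Pine parts come first. I'll fly out over the row, square the tool to the bench, and look with the wrist camera.

```bash
python3 -m pendant '{"slide":[[-0.12,-0.083,0],[-0.12,-0.083,0],[-0.12,-0.083,0],[-0.12,-0.083,0],[-0.12,-0.083,0],[-0.12,-0.083,0],[-0.12,-0.083,0],[-0.12,-0.083,0],[-0.12,-0.083,0],[0,0,0]],"dr":[[0,0,0],[0,0,0],[0,0,0],[0,0,0],[0,0,0],[0,0,0],[0,0,0],[0,0,0],[0,0,0],[0,0,0]],"claw":[1,1,1,1,1,1,1,1,1,1]}' 20
python3 -m pendant '{"slide":[[0,0,0],[0,0,0],[0,0,0],[0,0,0],[0,0,0],[0,0,0],[0,0,0],[0,0,0],[0,0,0],[0,0,0]],"dr":[[0,0,0.986],[0,0,0.986],[0,0,0.986],[0,0,0.986],[0,0,0.986],[0,0,0.986],[0,0,0.986],[0,0,0.986],[0,0,0.986],[0,0,0.986]],"claw":[1,1,1,1,1,1,1,1,1,1]}'
cat > snap.py <<'E'
import sys,json
from h import *
n=sys.argv[1]; c=arm.calibration("wrist"); s=arm.observe()
cv2.imwrite(f"pics/{n}.png",arm.get_image("wrist")[:,:,::-1])
json.dump({k:np.array(v).tolist() for k,v in c.items()},open(f"pics/{n}.json","w"))
print(s["clock"],s["position"].round(4),R.from_rotvec(s["ee_rot"]).as_matrix().round(3)[:,:2].T,s["joints"].round(2))
for uv in [(0,0),(640,0),(640,400),(0,400)]: print(cast(c,uv,0)[0,:2].round(2))
E
python3 snap.py w1
```

```text
clock: 1.1
position: [0.4549, 0.2421, 0.2267]
ee_rot: [0.619, 3.078, -0.004]
force: [0.9, -0.2, -0.9]
width: 1.004
gripper_force: 0.0
clock: 2.1
position: [0.451, 0.2489, 0.2264]
ee_rot: [-2.227, -2.216, 0.001]
force: [0.0, 0.4, 0.8]
width: 0.999
gripper_force: 0.0
2.1 [0.451  0.2489 0.2264] [[ 0.005  1.    -0.   ]
 [ 1.    -0.005 -0.001]] [-0.91  0.26  0.37  1.86 -0.11  1.04 -0.49]
[0.1  0.44]
[0.81 0.44]
[ 0.99 -0.14]
[-0.08 -0.13]
```

View pics/w1.png

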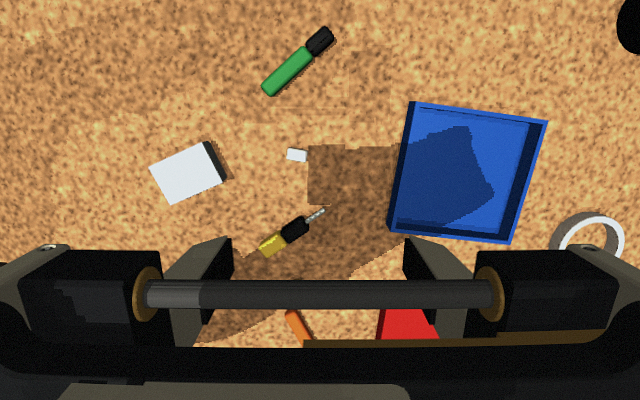

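This wrist view shows the marker at (297,62), driver at (290,232) and blue tray at (467,172). Moving on to view the pine parts.

```bash
python3 -m pendant '{"slide":[[-0.16,0,0],[-0.16,0,0],[-0.16,0,0],[-0.16,0,0],[-0.16,0,0],[-0.16,0,0],[-0.16,0,0],[-0.16,0,0]],"dr":[[0,0,0],[0,0,0],[0,0,0],[0,0,0],[0,0,0],[0,0,0],[0,0,0],[0,0,0]],"claw":[1,1,1,1,1,1,1,1]}' 
python3 -m pendant '{"slide":[[-0.16,0,0],[-0.16,0,0],[-0.16,0,0],[-0.16,0,0],[-0.16,0,0],[-0.16,0,0],[0,0,0],[0,0,0]],"dr":[[0,0,0],[0,0,0],[0,0,0],[0,0,0],[0,0,0],[0,0,0],[0,0,0],[0,0,0]],"claw":[1,1,1,1,1,1,1,1]}' 
python3 snap.py w2
```

```text
clock: 2.95
position: [0.4511, -0.1368, 0.2268]
ee_rot: [2.218, 2.225, 0.001]
force: [1.1, 0.9, -0.4]
width: 0.996
gripper_force: 0.0
clock: 3.75
position: [0.4506, -0.4244, 0.226]
ee_rot: [-2.222, -2.22, 0.001]
force: [-0.6, 0.4, -0.2]
width: 1.001
gripper_force: 0.0
3.75 [ 0.4506 -0.4244  0.226 ] [[ 0.001  1.     0.   ]
 [ 1.    -0.001 -0.001]] [ 0.22  0.48  0.67  1.63 -0.32  1.15  0.97]
[ 0.1  -0.23]
[ 0.81 -0.23]
[ 0.98 -0.81]
[-0.08 -0.81]
```

View pics/w2.png

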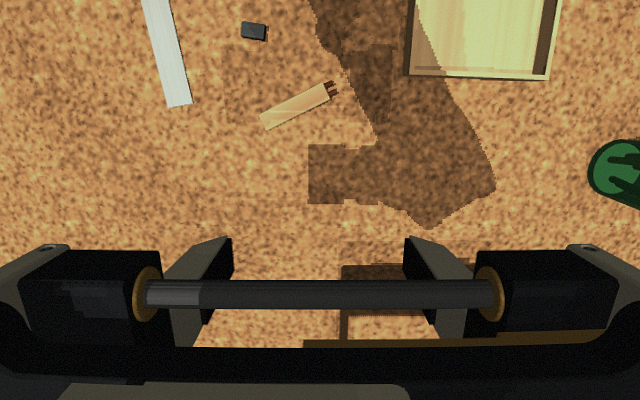

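The strip is at (298,104), pins toward upper right, with the wood tray cut off at the top. A step back in +y should bring the lap and the whole tray into view.

```bash
python3 -m pendant '{"slide":[[0.15,0,0],[0.15,0,0],[0.13,0,0],[0,0,0],[0,0,0]],"dr":[[0,0,0],[0,0,0],[0,0,0],[0,0,0],[0,0,0]],"claw":[1,1,1,1,1]}' 
python3 snap.py w3
```

```text
clock: 4.3
position: [0.4523, -0.2917, 0.227]
ee_rot: [-2.215, -2.227, -0.002]
force: [0.9, -1.0, -0.3]
width: 1.001
gripper_force: 0.0
4.3 [ 0.4523 -0.2917  0.227 ] [[-0.006  1.     0.001]
 [ 1.     0.006  0.001]] [-0.04  0.33  0.69  1.83 -0.24  1.07  0.74]
[ 0.1 -0.1]
[ 0.81 -0.09]
[ 0.99 -0.67]
[-0.07 -0.68]
```

View pics/w3.png

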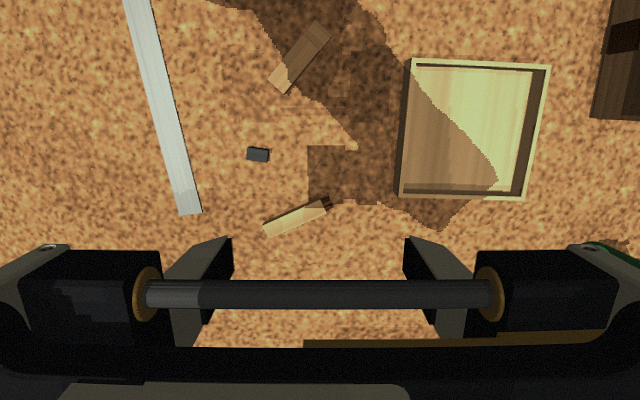

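The lap is at (300,58) in shadow, the strip at (297,217), and the wood tray's rim corners are (413,58), (551,66), (525,200) and (399,198). Next I'll mask the pine parts and measure them.

```bash
cat >> h.py <<'E'
import json
def meas(name,roi,lo,hi,z,cal=None,save=None):
    im=cv2.imread(f"pics/{name}.png"); x0,y0,x1,y1=roi
    cal=cal or {k:np.array(v) for k,v in json.load(open(f"pics/{name}.json")).items()}
    m=cv2.inRange(cv2.cvtColor(im[y0:y1,x0:x1],cv2.COLOR_BGR2HSV),lo,hi)
    m=cv2.morphologyEx(m,cv2.MORPH_OPEN,np.ones((2,2),np.uint8))
    cs=cv2.findContours(m,cv2.RETR_EXTERNAL,cv2.CHAIN_APPROX_NONE)[0]
    c=max(cs,key=cv2.contourArea)
    w=cast(cal,c[:,0]+[x0,y0],z)[:,:2]
    (cx,cy),(a,b),_=cv2.minAreaRect((w*1000).astype(np.float32))
    box=cv2.boxPoints(cv2.minAreaRect((w*1000).astype(np.float32)))
    e=max(box[1]-box[0],box[2]-box[1],key=np.linalg.norm)
    print(name,"c",round(cx,1),round(cy,1),"size",round(max(a,b),1),round(min(a,b),1),"ang",round(np.degrees(np.arctan2(e[1],e[0]))%180,1))
    if save:
        o=im[y0:y1,x0:x1].copy(); cv2.drawContours(o,[c-0],-1,(255,0,255),1); return o
E
python3 - <<'E'
from h import *
for n,pts in dict(w2=[(285,110),(310,98),(290,122),(250,100),(360,110),(300,150)],w3=[(290,75),(312,40),(290,210),(300,110),(250,60),(285,94),(330,75)]).items():
    h=cv2.cvtColor(cv2.imread(f"pics/{n}.png"),cv2.COLOR_BGR2HSV)
    for u,v in pts: print(n,(u,v),np.median(h[v-2:v+3,u-2:u+3].reshape(-1,3),0))
a=cv2.imread("pics/w2.png")[70:140,245:355]; b=cv2.imread("pics/w3.png")[10:110,245:355]
cv2.imwrite("pics/c1.png",cv2.resize(np.vstack([a,b]),None,fx=3.5,fy=3.5,interpolation=0))
E
```

```text
w2 (285, 110) [ 22. 109. 199.]
w2 (310, 98) [ 18. 119. 197.]
w2 (290, 122) [ 17. 129. 198.]
w2 (250, 100) [ 15. 142. 178.]
w2 (360, 110) [ 14. 142. 164.]
w2 (300, 150) [ 15. 140. 184.]
w3 (290, 75) [ 16. 132. 107.]
w3 (312, 40) [ 15. 131. 106.]
w3 (290, 210) [ 14. 140. 105.]
w3 (300, 110) [ 14. 143. 164.]
w3 (250, 60) [ 15. 141. 163.]
w3 (285, 94) [ 14. 143. 132.]
w3 (330, 75) [ 14. 146.  94.]
```

View pics/c1.png

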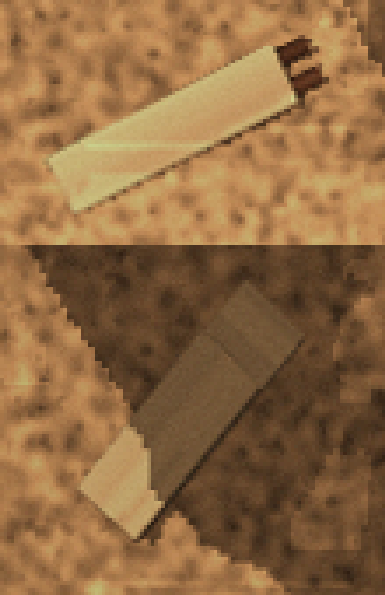

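The crop shows crisp corners: the strip's top face, with pins at upper right, and the lap's top with the half-height step at its upper-right end. I'll cast those corners.

```bash
python3 - <<'E'
from h import *
L=lambda n:{k:np.array(v) for k,v in json.load(open(f"pics/{n}.json")).items()}
f=lambda P,v0:np.c_[245+np.array(P)[:,0]/3.5-.4, v0+np.array(P)[:,1]/3.5-.4]
s=cast(L("w2"),f([(48,160),(275,45),(298,96),(75,212)],70),.014)[:,:2]*1000
print("strip",s.round(1).tolist(),np.linalg.norm(s-np.roll(s,-1,0),axis=1).round(1))
ax=(s[1]-s[0]+s[2]-s[3]); ax/=np.linalg.norm(ax); print("body c",s.mean(0),"origin",s.mean(0)+5*ax,"ang",np.degrees(np.arctan2(ax[1],ax[0])))
l=cast(L("w3"),f([(80,490),(205,337),(260,388),(137,540)],-60),.016)[:,:2]*1000
e=cast(L("w3"),f([(248,282),(303,338)],-60),.008)[:,:2]*1000
print("lap",l.round(1).tolist(),np.linalg.norm(l-np.roll(l,-1,0),axis=1).round(1))
ax=(l[1]-l[0]+l[2]-l[3]); ax/=np.linalg.norm(ax); q=(l[0]+l[3])/2
print("origin",q+40*ax,"ang",np.degrees(np.arctan2(ax[1],ax[0])),"far end along",(e-q)@ax)
for n,uv,w in [("wood",[(413,58),(551,66),(525,200),(399,198)],"w3"),("blue",[(413,101),(548,121),(511,244),(388,231)],"w1")]:
    t=cast(L(w),uv,.028)[:,:2]*1000
    print(n,t.mean(0).round(1),np.linalg.norm(t-np.roll(t,-1,0),axis=1).round(0),[round(np.degrees(np.arctan2(*(b-a)[::-1])),1) for a,b in zip(t,np.roll(t,-1,0))])
# top-view check
c=arm.calibration("top")
for n,uv in dict(strip=[(447.5,223),(466,254)],lap=[(366,226.5),(396,250)]).items(): print(n,cast(c,uv,.014)[:,:2].round(3).tolist())
for n,uv in dict(blue=[(190,133),(249,138),(241,196),(181,190)],red=[(281,137),(340,141),(338,199),(277,195)],wood=[(379,132),(439,132),(441,191),(381,192)]).items():
    t=cast(c,uv,.028)[:,:2]*1000; print(n,t.mean(0).round(1),[round(np.degrees(np.arctan2(*(b-a)[::-1])),1) for a,b in zip(t,np.roll(t,-1,0))])
E
```

```text
strip [[385.1, -358.8], [456.8, -324.4], [464.0, -339.6], [393.0, -375.0]] [79.5 16.8 79.4 18.1]
body c [ 424.73780685 -349.45283188] origin [ 429.23037533 -347.25810446] ang 26.036618169867786
lap [[398.5, -188.9], [437.1, -145.5], [453.5, -159.6], [415.6, -203.6]] [58.1 21.7 58.1 22.6]
origin [ 433.38865052 -166.16388846] ang 48.821572475093554 far end along [79.06096621 78.41608748]
wood [ 622.6 -243.9] [148. 147. 149. 150.] [np.float64(-1.6), np.float64(-90.8), np.float64(179.3), np.float64(88.6)]
blue [619.2 245.8] [153. 147. 153. 149.] [np.float64(-7.5), np.float64(-96.9), np.float64(173.1), np.float64(82.9)]
strip [[0.462, -0.332], [0.387, -0.371]]
lap [[0.456, -0.132], [0.398, -0.202]]
blue [614.8 240.6] [np.float64(-95.6), np.float64(173.6), np.float64(83.6), np.float64(-5.9)]
red [602.8   7.2] [np.float64(-94.6), np.float64(176.9), np.float64(85.6), np.float64(-3.5)]
wood [ 616.2 -244.9] [np.float64(-90.7), np.float64(178.0), np.float64(90.4), np.float64(-0.4)]
```

```bash
cat > calc.py <<'E'
import sys
from h import *
x,y,z,yaw=map(float,sys.argv[1:5]); s=arm.observe(); T=R.from_rotvec(s["ee_rot"])
a=np.radians(yaw); X=[np.cos(a),np.sin(a),0]; Y=[np.sin(a),-np.cos(a),0]
G=R.from_matrix(np.c_[X,Y,[0,0,-1]])
print("pos",s["position"].round(4),"grip",round(float(s["width"]),3),s["gripper_force"],"j",s["joints"].round(2))
print("slide",(T.inv().apply(np.array([x,y,z])-s["position"])/.3).round(3),"dr",((T.inv()*G).as_rotvec()/.12).round(2), "slide after turn",(G.inv().apply(np.array([x,y,z])-s["position"])/.3).round(3))
E
python3 calc.py .429 -.347 .1 26
```

```text
pos [ 0.4519 -0.2933  0.227 ] grip 0.999 0.0 j [-0.04  0.33  0.69  1.82 -0.24  1.07  0.74]
slide [-0.179 -0.077  0.423] dr [ 0.   -0.01  9.33] slide after turn [-0.147  0.127  0.423]
```

```bash
python3 -m pendant '{"slide":[[-0.09,-0.04,0.1],[-0.09,-0.037,0.1],[0,0,0.1],[0,0,0.1],[0,0,0],[0,0,0],[0,0,0],[0,0,0],[0,0,0],[0,0,0]],"dr":[[0,0,0],[0,0,0],[0,0,0.93],[0,0,0.93],[0,0,0.93],[0,0,0.93],[0,0,0.93],[0,0,0.93],[0,0,0.93],[0,0,0.93]],"claw":[0.5,0.5,0.5,0.5,0.5,0.5,0.5,0.5,0.5,0.5]}' 
python3 -m pendant '{"slide":[[0,0,0],[0,0,0],[0,0,0]],"dr":[[0,0,0.93],[0,0,0.93],[0,0,0]],"claw":[0.5,0.5,0.5]}' 
python3 calc.py .429 -.347 .003 26
```

```text
clock: 5.35
position: [0.428, -0.3496, 0.1068]
ee_rot: [2.965, 1.036, -0.0]
force: [0.1, -0.8, 0.0]
width: 0.5
gripper_force: 0.0
clock: 5.65
position: [0.4281, -0.3494, 0.1066]
ee_rot: [3.061, 0.704, -0.001]
force: [0.8, -0.5, -1.0]
width: 0.502
gripper_force: 0.0
pos [ 0.4281 -0.3494  0.1066] grip 0.502 0.0 j [-0.04  0.6   0.92  1.94 -0.61  0.91  0.08]
slide [ 0.007 -0.006  0.345] dr [ 0.01  0.01 -0.01] slide after turn [ 0.006 -0.006  0.345]
```

```bash
python3 -m pendant '{"slide":[[0.006,-0.006,0.12],[0,0,0.12],[0,0,0.06],[0,0,0.04],[0,0,0],[0,0,0],[0,0,0],[0,0,0],[0,0,0],[0,0,0]],"dr":[[0,0,0],[0,0,0],[0,0,0],[0,0,0],[0,0,0],[0,0,0],[0,0,0],[0,0,0],[0,0,0],[0,0,0]],"claw":[0.5,0.5,0.5,0.5,0.5,0.05,0.05,0.05,0.05,0.05]}' 15
python3 calc.py .429 -.347 .003 26
```

```text
clock: 6.65
position: [0.4296, -0.3462, 0.0054]
ee_rot: [3.06, 0.708, 0.002]
force: [-0.7, 0.5, 6.7]
width: 0.219
gripper_force: 15.0
pos [ 0.4296 -0.3462  0.0054] grip 0.219 15.000801086425781 j [ 0.07  0.73  0.76  2.01 -0.77  0.72  0.2 ]
slide [-0.003  0.002  0.008] dr [ 0.01 -0.01  0.01] slide after turn [-0.003  0.002  0.008]
```

Gripped at 20.1 mm, which matches the strip. Lifting.

```bash
python3 -m pendant '{"slide":[[0,0,-0.05],[0,0,-0.13],[0,0,-0.13],[0,0,0],[0,0,0],[0,0,0],[0,0,0],[0,0,0]],"dr":[[0,0,0],[0,0,0],[0,0,0],[0,0,0.98],[0,0,0.98],[0,0,0.98],[0,0,0.98],[0,0,0]],"claw":[0.05,0.05,0.05,0.05,0.05,0.05,0.05,0.05]}' 
python3 calc.py .619 -.272 .1 -1
```

```text
clock: 7.45
position: [0.4291, -0.3458, 0.0983]
ee_rot: [3.141, -0.028, -0.0]
force: [-0.5, -0.5, -0.1]
width: 0.216
gripper_force: 15.0
pos [ 0.4291 -0.3458  0.0983] grip 0.216 15.000387132167816 j [-0.1   0.67  1.04  1.95 -0.72  0.95 -0.29]
slide [ 0.629 -0.257 -0.006] dr [ 0.  0. -0.] slide after turn [ 0.629 -0.257 -0.006]
```

```bash
python3 -m pendant '{"slide":[[0.125,-0.051,0],[0.125,-0.051,0],[0.125,-0.051,0],[0.125,-0.051,0],[0.129,-0.051,0],[0,0,0],[0,0,0]],"dr":[[0,0,0],[0,0,0],[0,0,0],[0,0,0],[0,0,0],[0,0,0],[0,0,0]],"claw":[0.05,0.05,0.05,0.05,0.05,0.05,0.05]}' 
python3 calc.py .619 -.272 .0115 -1
```

```text
clock: 8.15
position: [0.6193, -0.272, 0.0978]
ee_rot: [3.141, -0.018, -0.001]
force: [-0.4, 0.4, -0.8]
width: 0.214
gripper_force: 15.0
pos [ 0.6193 -0.272   0.0978] grip 0.214 14.998886436223984 j [-0.23  0.84  1.01  1.63 -0.77  1.12 -0.6 ]
slide [-0.001 -0.     0.288] dr [0.   0.01 0.05] slide after turn [-0.001  0.     0.288]
```

```bash
python3 -m pendant '{"slide":[[0,0,0.1],[0,0,0.1],[0,0,0.05],[0,0,0.03],[0,0,0.009],[0,0,0],[0,0,0],[0,0,0],[0,0,0],[0,0,0]],"dr":[[0,0,0.05],[0,0,0],[0,0,0],[0,0,0],[0,0,0],[0,0,0],[0,0,0],[0,0,0],[0,0,0],[0,0,0]],"claw":[0.05,0.05,0.05,0.05,0.05,0.05,0.05,0.33,0.33,0.33]}' 
python3 calc.py .619 -.272 .0115 -1
python3 -m pendant '{"slide":[[0,0,-0.04],[0,0,-0.1],[0,0,-0.12],[0,0,-0.1],[0,0,0]],"dr":[[0,0,0],[0,0,0],[0,0,0],[0,0,0],[0,0,0]],"claw":[0.33,0.33,0.33,0.4,0.5]}' 
python3 calc.py .4335 -.166 .12 49
```

```text
clock: 9.15
position: [0.6192, -0.2726, 0.0114]
ee_rot: [3.141, -0.034, 0.001]
force: [-0.6, -0.3, -0.1]
width: 0.326
gripper_force: 0.0
pos [ 0.6192 -0.2726  0.0114] grip 0.326 0.0 j [-0.19  0.93  0.92  1.68 -0.87  0.99 -0.54]
slide [-0.001 -0.002 -0.   ] dr [ 0.   -0.   -0.04] slide after turn [-0.001 -0.002 -0.   ]
clock: 9.65
position: [0.6207, -0.2746, 0.1246]
ee_rot: [3.138, -0.035, 0.01]
force: [-0.3, -0.8, -0.3]
width: 0.443
gripper_force: 0.0
pos [ 0.6207 -0.2746  0.1246] grip 0.443 0.0 j [-0.24  0.82  1.03  1.6  -0.75  1.16 -0.63]
slide [-0.632 -0.348  0.01 ] dr [ 0.05 -0.04 -7.31] slide after turn [-0.136 -0.708  0.015]
```

Now over to the lap.

```bash
python3 -m pendant '{"slide":[[-0.126,-0.07,0],[-0.126,-0.07,0],[-0.126,-0.07,0],[-0.126,-0.069,0],[-0.128,-0.069,0],[0,0,0]],"dr":[[0,0,-0.9],[0,0,0],[0,0,0],[0,0,0],[0,0,0],[0,0,0]],"claw":[0.5,0.5,0.5,0.5,0.5,0.5]}' 
python3 calc.py .4335 -.166 .12 49
```

```text
clock: 10.25
position: [0.417, -0.1774, 0.118]
ee_rot: [-3.133, -0.131, 0.007]
force: [0.4, 0.5, -0.5]
width: 0.502
gripper_force: 0.0
pos [ 0.417  -0.1774  0.118 ] grip 0.502 0.0 j [-0.54  0.52  1.17  2.16 -0.64  0.88 -0.47]
slide [ 0.058 -0.033 -0.007] dr [-0.06  0.01 -6.43] slide after turn [ 0.065  0.017 -0.007]
```

```bash
python3 -m pendant '{"slide":[[0.058,-0.033,0],[0,0,0],[0,0,0],[0,0,0],[0,0,0],[0,0,0],[0,0,0],[0,0,0]],"dr":[[-0.06,0,0],[0,0,-1],[0,0,-1],[0,0,-1],[0,0,-1],[0,0,-1],[0,0,-1],[0,0,-0.43]],"claw":[0.5,0.5,0.5,0.5,0.5,0.5,0.5,0.5]}' 
python3 calc.py .4335 -.166 .006 49
```

```text
clock: 11.05
position: [0.4401, -0.1696, 0.1194]
ee_rot: [2.848, 1.309, -0.003]
force: [0.3, 0.4, 0.5]
width: 0.501
gripper_force: 0.0
pos [ 0.4401 -0.1696  0.1194] grip 0.501 0.0 j [-0.44  0.43  0.93  2.12 -0.48  0.81  0.07]
slide [-0.003 -0.026  0.378] dr [0.05 0.04 0.06] slide after turn [-0.005 -0.024  0.378]
```

```bash
python3 -m pendant '{"slide":[[-0.004,-0.025,0.1],[0,0,0.1],[0,0,0],[0,0,0]],"dr":[[0.05,0.04,0.06],[0,0,0],[0,0,0],[0,0,0]],"claw":[0.5,0.5,0.5,0.5]}' 
python3 calc.py .4335 -.166 .006 49
```

```text
clock: 11.45
position: [0.4332, -0.166, 0.0594]
ee_rot: [-2.862, -1.294, 0.002]
force: [-0.4, 1.0, -0.1]
width: 0.502
gripper_force: 0.0
pos [ 0.4332 -0.166   0.0594] grip 0.502 0.0 j [-0.34  0.52  0.81  2.18 -0.61  0.68  0.18]
slide [0.001 0.001 0.178] dr [-0.01  0.01 -0.05] slide after turn [0.001 0.001 0.178]
```

```bash
python3 -m pendant '{"slide":[[0,0,0.1],[0,0,0.05],[0,0,0.028],[0,0,0],[0,0,0],[0,0,0],[0,0,0],[0,0,0]],"dr":[[0,0,0],[0,0,0],[0,0,0],[0,0,0],[0,0,0],[0,0,0],[0,0,0],[0,0,0]],"claw":[0.5,0.5,0.5,0.5,0.05,0.05,0.05,0.05]}' 
python3 -m pendant '{"slide":[[0,0,-0.05],[0,0,-0.13],[0,0,-0.15],[0,0,0],[0,0,0],[0,0,0],[0,0,0],[0,0,0],[0,0,0],[0,0,0]],"dr":[[0,0,0],[0,0,0],[0,0,0],[0,0,1],[0,0,1],[0,0,1],[0,0,1],[0,0,1],[0,0,1],[0,0,1]],"claw":[0.05,0.05,0.05,0.05,0.05,0.05,0.05,0.05,0.05,0.05]}'
python3 calc.py .619 -.216 .1 -1
```

```text
clock: 12.25
position: [0.4337, -0.1655, 0.0062]
ee_rot: [-2.861, -1.296, -0.001]
force: [-0.1, 1.2, 7.4]
width: 0.262
gripper_force: 15.0
clock: 13.25
position: [0.4333, -0.1653, 0.1047]
ee_rot: [-3.141, -0.009, 0.001]
force: [0.3, -1.0, -1.3]
width: 0.259
gripper_force: 15.0
pos [ 0.4333 -0.1653  0.1047] grip 0.259 14.996134042739868 j [-0.56  0.57  1.16  2.15 -0.7   0.87 -0.53]
slide [0.618 0.173 0.015] dr [-0.01  0.    0.19] slide after turn [0.622 0.158 0.016]
```

Gripped at 24 mm, which matches the lap.

```bash
python3 -m pendant '{"slide":[[0.123,0.035,0],[0.123,0.034,0],[0.123,0.034,0],[0.123,0.035,0],[0.126,0.035,0],[0,0,0],[0,0,0]],"dr":[[0,0,0],[0,0,0],[0,0,0],[0,0,0],[0,0,0],[0,0,0.19],[0,0,0]],"claw":[0.05,0.05,0.05,0.05,0.05,0.05,0.05]}' 
python3 calc.py .619 -.216 .012 -1
```

```text
clock: 13.95
position: [0.6192, -0.2157, 0.1039]
ee_rot: [3.141, -0.02, -0.003]
force: [-0.1, -0.1, -0.4]
width: 0.259
gripper_force: 15.0
pos [ 0.6192 -0.2157  0.1039] grip 0.259 15.000055432319641 j [-0.34  0.82  1.03  1.68 -0.77  1.11 -0.66]
slide [-0.     0.001  0.306] dr [0.   0.02 0.04] slide after turn [-0.001  0.001  0.306]
```

```bash
python3 -m pendant '{"slide":[[0,0,0.12],[0,0,0.1],[0,0,0.05],[0,0,0.03],[0,0,0.004],[0,0,0],[0,0,0],[0,0,0],[0,0,0],[0,0,0]],"dr":[[0,0,0.04],[0,0,0],[0,0,0],[0,0,0],[0,0,0],[0,0,0],[0,0,0],[0,0,0],[0,0,0],[0,0,0]],"claw":[0.05,0.05,0.05,0.05,0.05,0.05,0.05,0.37,0.37,0.37]}' 
python3 calc.py .619 -.216 .0115 -1
python3 -m pendant '{"slide":[[0,0,-0.04],[0,0,-0.1],[0,0,-0.14],[0,0,-0.16],[0,0,-0.16],[0,0,-0.12],[0,0,0]],"dr":[[0,0,0],[0,0,0],[0,0,0],[0,0,-1],[0,0,-1],[0,0,-1],[0,0,0]],"claw":[0.37,0.37,0.37,0.4,0.5,0.7,1]}' 
python3 calc.py .46 -.1 .227 90
```

```text
clock: 14.95
position: [0.6194, -0.2154, 0.0136]
ee_rot: [-3.141, 0.027, 0.0]
force: [-0.2, -0.3, -1.3]
width: 0.367
gripper_force: 0.0
pos [ 0.6194 -0.2154  0.0136] grip 0.367 0.0 j [-0.3   0.91  0.94  1.73 -0.88  0.98 -0.59]
slide [-0.001  0.002  0.007] dr [-0.  0.  0.] slide after turn [-0.001  0.002  0.007]
clock: 15.65
position: [0.6209, -0.2181, 0.2361]
ee_rot: [3.091, 0.54, 0.012]
force: [0.5, -0.7, 0.1]
width: 0.61
gripper_force: 0.0
pos [ 0.6209 -0.2181  0.2361] grip 0.61 0.0 j [-0.35  0.65  1.05  1.53 -0.58  1.29 -0.45]
slide [-0.371 -0.552  0.025] dr [  0.07  -0.02 -10.21] slide after turn [ 0.394 -0.536  0.03 ]
```

```bash
python3 -m pendant '{"slide":[[-0.075,-0.11,0],[-0.075,-0.11,0],[-0.074,-0.11,0],[-0.074,-0.111,0],[-0.073,-0.111,0],[0,0,0],[0,0,0],[0,0,0],[0,0,0],[0,0,0]],"dr":[[0,0,0],[0,0,0],[0,0,0],[0,0,0],[0,0,0],[0.07,0,-1.02],[0,0,-1.02],[0,0,-1.02],[0,0,-1.02],[0,0,-1.02]],"claw":[1,1,1,1,1,1,1,1,1,1]}' 
python3 -m pendant '{"slide":[[0,0,0],[0,0,0],[0,0,0],[0,0,0],[0,0,0],[0,0,0],[0,0,0]],"dr":[[0,0,-1.0],[0,0,-1.0],[0,0,-1.0],[0,0,-1.0],[0,0,-1.0],[0,0,0],[0,0,0]],"claw":[1,1,1,1,1,1,1]}' 
python3 calc.py .46 -.1 .227 90
python3 snap.py w4; python3 - <<'E'
from h import *
a=cv2.imread("pics/w4.png"); t=arm.get_image("top")[:,:,::-1]; cv2.imwrite("pics/top1.png",t)
t=cv2.resize(t[120:270,360:470],None,fx=2.66,fy=2.66,interpolation=cv2.INTER_CUBIC)[:400]
t=np.pad(t,((0,400-len(t)),(0,0),(0,0)))
cv2.imwrite("pics/c2.png",np.hstack([a[:, 130:600],t]))
E
```

```text
clock: 16.35
position: [0.6191, -0.2156, 0.2293]
ee_rot: [-2.801, -1.42, 0.001]
force: [-0.4, 0.5, -0.2]
width: 1.0
gripper_force: 0.0
pos [ 0.6191 -0.2156  0.2293] grip 1.0 0.0 j [-0.28  0.6   0.88  1.53 -0.48  1.24  0.05]
slide [-0.002 -0.655  0.009] dr [-0.01 -0.   -5.27] slide after turn [ 0.385 -0.53   0.008]
16.35 [ 0.6191 -0.2156  0.2293] [[ 0.591  0.807  0.   ]
 [ 0.807 -0.591 -0.001]] [-0.28  0.6   0.88  1.53 -0.48  1.24  0.05]
[0.45 0.15]
[ 1.02 -0.27]
[ 0.82 -0.85]
[-0.04 -0.21]out of range: row 6 has -1.02, outside -1 to 1
```

The first call was refused because −1.02 is outside the range, so only the turn ran. I'll complete the move.

```bash
python3 -m pendant '{"slide":[[0,-0.131,0],[0,-0.131,0],[0,-0.131,0],[0,-0.131,0],[0,-0.131,0],[0,0,0],[0,0,0],[0,0,0],[0,0,0],[0,0,0]],"dr":[[0,0,0],[0,0,0],[0,0,0],[0,0,0],[0,0,0],[0,0,-1],[0,0,-1],[0,0,-1],[0,0,-1],[0,0,-1]],"claw":[1,1,1,1,1,1,1,1,1,1]}' 
python3 -m pendant '{"slide":[[0,0,0],[0,0,0]],"dr":[[0,0,-0.27],[0,0,0]],"claw":[1,1]}' 
python3 snap.py w4; python3 - <<'E'
from h import *
a=cv2.imread("pics/w4.png"); t=arm.get_image("top")[:,:,::-1]; cv2.imwrite("pics/top1.png",t)
t=cv2.resize(t[120:270,360:470],None,fx=2.66,fy=2.66,interpolation=cv2.INTER_CUBIC)[:400]
t=np.pad(t,((0,400-len(t)),(0,0),(0,0)))
cv2.imwrite("pics/c2.png",np.hstack([a[:, 130:600],t]))
E
```

```text
clock: 17.45
position: [0.4602, -0.1, 0.2294]
ee_rot: [-2.249, -2.192, 0.0]
force: [0.2, -0.5, 0.8]
width: 1.003
gripper_force: 0.0
clock: 17.65
position: [0.4603, -0.1002, 0.2294]
ee_rot: [-2.219, -2.222, 0.0]
force: [-0.4, -0.1, 0.2]
width: 0.998
gripper_force: 0.0
17.65 [ 0.4603 -0.1002  0.2294] [[-0.001  1.     0.001]
 [ 1.     0.001 -0.001]] [-0.62  0.22  0.88  1.98 -0.2   1.03  0.35]
[0.11 0.09]
[0.82 0.1 ]
[ 1.   -0.49]
[-0.07 -0.49]
```

View pics/c2.png

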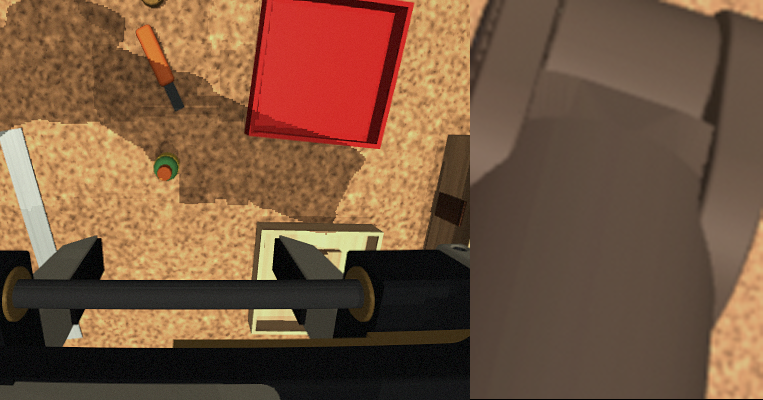

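The file lies at about (290,67) in the full frame with its orange tail up and the blade pointing down-right. The glue is at (296,166) and the red tray fills the upper right. Masking the file, driver and marker.

```bash
python3 - <<'E'
from h import *
f=meas("w4",(255,15,330,120),(3,150,110),(14,255,255),.016,save=1)
y=meas("w1",(245,200,335,265),(22,120,80),(35,255,255),.02,save=1)
k=meas("w1",(245,200,335,265),(0,0,0),(180,255,60),.02,save=1)
g=meas("w1",(250,20,345,105),(45,100,60),(85,255,255),.018,save=1)
b=meas("w1",(250,20,345,105),(0,0,0),(180,255,60),.018,save=1)
big=[cv2.resize(i,None,fx=s,fy=s,interpolation=0) for i,s in [(f,4),(y,3),(k,3),(g,3),(b,3)]]
def P(i,h,w): return np.pad(i,((0,h-i.shape[0]),(0,w-i.shape[1]),(0,0)))
cv2.imwrite("pics/c3.png",np.hstack([P(big[0],520,300),np.vstack([P(big[2],260,285),P(big[3],260,285)]), P(big[1],520,200) if 0 else np.zeros((520,1,3),np.uint8)]))
E
```

```text
w4 c 425.8 27.1 size 61.7 18.7 ang 115.3
w1 c 396.1 159.8 size 33.8 21.6 ang 34.7
w1 c 424.1 179.9 size 36.1 22.0 ang 35.2
w1 c 419.2 359.1 size 62.6 16.8 ang 40.3
w1 c 455.1 388.0 size 29.8 18.8 ang 37.7
```

View pics/c3.png

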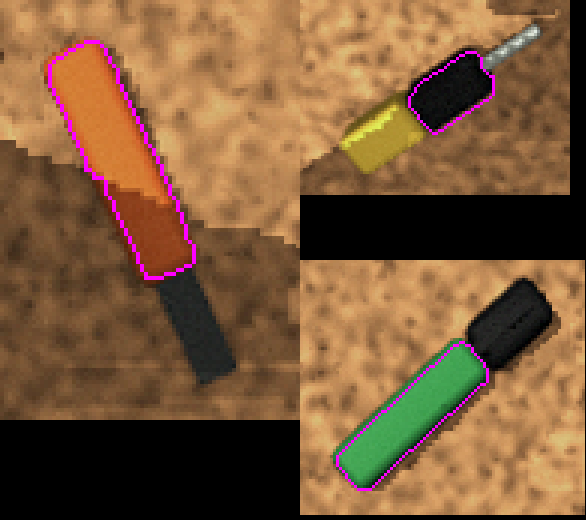

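File handle is 62×19 mm, driver segments 34 mm apart, and the marker runs 94 mm end to end, all matching the sizes given. Origins:

| Part | Origin (mm) | Heading |
|---|---|---|
| File | (432, 14) | −65° |
| Driver | (421, 178) | 35.5° |
| Marker | (431, 368) | 39.5° |

Next, the file.

```bash
python3 calc.py .432 .0145 .1 115.3; 
python3 -m pendant '{"slide":[[0.1,-0.024,0],[0.1,-0.024,0],[0.1,-0.024,0.05],[0.082,-0.022,0.1],[0,0,0.14],[0,0,0.1],[0,0,0],[0,0,0],[0,0,0]],"dr":[[0,0,0],[0,0,0],[0,0,0],[0,0,0],[0,0,-0.92],[0,0,-0.92],[0,0,-0.92],[0,0,-0.92],[0,0,0]],"claw":[0.5,0.5,0.5,0.5,0.5,0.5,0.5,0.5,0.5]}' 
python3 calc.py .432 .0145 .007 115.3
```

```text
pos [ 0.4603 -0.1001  0.2294] grip 1.001 0.0 j [-0.62  0.22  0.88  1.98 -0.2   1.03  0.35]
slide [ 0.382 -0.094  0.431] dr [-0.01 -0.   -3.67] slide after turn [0.386 0.078 0.431]
clock: 18.65
position: [0.4315, 0.0142, 0.1123]
ee_rot: [-1.675, -2.656, 0.001]
force: [-0.0, -0.4, -0.1]
width: 0.497
gripper_force: 0.0
pos [0.4315 0.0142 0.1123] grip 0.497 0.0 j [-0.67  0.31  0.64  2.2  -0.28  0.71  0.61]
slide [-0.     0.002  0.351] dr [-0.01 -0.    0.03] slide after turn [0.    0.002 0.351]
```

```bash
python3 -m pendant '{"slide":[[0,0.002,0.13],[0,0,0.12],[0,0,0.06],[0,0,0.041],[0,0,0],[0,0,0],[0,0,0],[0,0,0],[0,0,0]],"dr":[[0,0,0],[0,0,0],[0,0,0],[0,0,0],[0,0,0],[0,0,0],[0,0,0],[0,0,0],[0,0,0]],"claw":[0.5,0.5,0.5,0.5,0.5,0.05,0.05,0.05,0.05]}' 
python3 -m pendant '{"slide":[[0,0,-0.05],[0,0,-0.13],[0,0,-0.15],[0,0,0],[0,0,0],[0,0,0],[0,0,0],[0,0,0],[0,0,0]],"dr":[[0,0,0],[0,0,0],[0,0,0],[0,0,0.94],[0,0,0.94],[0,0,0.94],[0,0,0.94],[0,0,0.94],[0,0,0]],"claw":[0.05,0.05,0.05,0.05,0.05,0.05,0.05,0.05,0.05]}'
python3 calc.py .589 .2465 .1 83
```

```text
clock: 19.55
position: [0.4324, 0.0149, 0.0077]
ee_rot: [-1.675, -2.658, -0.001]
force: [-0.9, -0.4, 1.1]
width: 0.202
gripper_force: 0.2
clock: 20.45
position: [0.4319, 0.0149, 0.1063]
ee_rot: [-2.35, -2.084, 0.0]
force: [0.5, 0.5, -0.7]
width: 0.196
gripper_force: 15.0
pos [0.4319 0.0149 0.1063] grip 0.196 14.983765035867691 j [-0.79  0.36  0.82  2.21 -0.4   0.72  0.18]
slide [0.829 0.428 0.021] dr [-0.01 -0.    0.02] slide after turn [0.83  0.426 0.021]
```

```bash
python3 -m pendant '{"slide":[[0.118,0.061,0],[0.118,0.061,0],[0.118,0.061,0],[0.118,0.061,0],[0.119,0.061,0],[0.119,0.061,0],[0.119,0.062,0],[0,0,0],[0,0,0]],"dr":[[0,0,0],[0,0,0],[0,0,0],[0,0,0],[0,0,0],[0,0,0],[0,0,0],[0,0,0],[0,0,0]],"claw":[0.05,0.05,0.05,0.05,0.05,0.05,0.05,0.05,0.05]}'
python3 calc.py .589 .2465 .0138 83
```

```text
clock: 21.35
position: [0.5886, 0.247, 0.1056]
ee_rot: [-2.344, -2.091, 0.002]
force: [-0.2, -0.3, 0.4]
width: 0.193
gripper_force: 15.0
pos [0.5886 0.247  0.1056] grip 0.193 14.982395321130753 j [-0.95  0.67  0.73  1.71 -0.53  0.97 -0.13]
slide [-0.001  0.002  0.306] dr [-0.01  0.    0.07] slide after turn [-0.002  0.001  0.306]
```

```bash
python3 -m pendant '{"slide":[[0,0,0.12],[0,0,0.1],[0,0,0.05],[0,0,0.03],[0,0,0.006],[0,0,0],[0,0,0],[0,0,0],[0,0,0],[0,0,0]],"dr":[[0,0,0],[0,0,0],[0,0,0],[0,0,0],[0,0,0],[0,0,0],[0,0,0],[0,0,0],[0,0,0],[0,0,0]],"claw":[0.05,0.05,0.05,0.05,0.05,0.05,0.05,0.33,0.33,0.33]}' 
python3 -m pendant '{"slide":[[0,0,-0.04],[0,0,-0.1],[0,0,-0.14],[0,0,-0.1],[0,0,0]],"dr":[[0,0,0],[0,0,0],[0,0,0],[0,0,0],[0,0,0]],"claw":[0.33,0.33,0.33,0.4,0.5]}' 
python3 calc.py .4215 .178 .12 35.5
```

```text
clock: 22.35
position: [0.5889, 0.2468, 0.0147]
ee_rot: [-2.348, -2.086, -0.0]
force: [-0.5, 0.5, 0.4]
width: 0.324
gripper_force: 0.0
clock: 22.85
position: [0.5917, 0.2468, 0.1338]
ee_rot: [2.348, 2.085, 0.011]
force: [-0.1, 0.3, 0.3]
width: 0.441
gripper_force: 0.0
pos [0.5917 0.2468 0.1338] grip 0.441 0.0 j [-0.96  0.64  0.76  1.69 -0.5   1.02 -0.14]
slide [-0.295 -0.537  0.042] dr [ 0.03 -0.05  6.94] slide after turn [-0.595 -0.143  0.046]
```

```bash
python3 -m pendant '{"slide":[[-0.059,-0.106,0],[-0.059,-0.106,0],[-0.059,-0.106,0],[-0.059,-0.106,0],[-0.059,-0.106,0],[0,0,0],[0,0,0],[0,0,0],[0,0,0],[0,0,0]],"dr":[[0,0,0],[0,0,0],[0,0,0],[0,0,0],[0,0,0],[0,0,1],[0,0,1],[0,0,1],[0,0,1],[0,0,1]],"claw":[0.5,0.5,0.5,0.5,0.5,0.5,0.5,0.5,0.5,0.5]}' 
python3 -m pendant '{"slide":[[0,0,0],[0,0,0],[0,0,0.1],[0,0,0]],"dr":[[0,0,0.95],[0,0,0.95],[0,0,0],[0,0,0]],"claw":[0.5,0.5,0.5,0.5]}' 
python3 calc.py .4215 .178 .007 35.5
```

```text
clock: 23.85
position: [0.4203, 0.1774, 0.1286]
ee_rot: [-2.862, -1.292, 0.001]
force: [-0.3, 0.6, 0.1]
width: 0.497
gripper_force: 0.0
clock: 24.25
position: [0.4187, 0.177, 0.0967]
ee_rot: [2.989, 0.966, -0.007]
force: [0.1, 0.3, 0.1]
width: 0.5
gripper_force: 0.0
pos [0.4187 0.177  0.0967] grip 0.5 0.0 j [-1.26  0.5   1.03  2.18 -0.61  0.79 -0.78]
slide [0.011 0.003 0.299] dr [-0.01  0.03  0.05] slide after turn [0.01  0.003 0.299]
```

```bash
python3 -m pendant '{"slide":[[0.005,0.002,0.1],[0,0,0.1],[0,0,0.06],[0,0,0.036],[0,0,0],[0,0,0],[0,0,0],[0,0,0],[0,0,0],[0,0,0]],"dr":[[0,0,0],[0,0,0],[0,0,0],[0,0,0],[0,0,0],[0,0,0],[0,0,0],[0,0,0],[0,0,0],[0,0,0]],"claw":[0.5,0.5,0.5,0.5,0.5,0.05,0.05,0.05,0.05,0.05]}' 
python3 -m pendant '{"slide":[[0,0,-0.05],[0,0,-0.13],[0,0,-0.15],[0,0,0],[0,0,0],[0,0,0],[0,0,0],[0,0,0],[0,0,0],[0,0,0]],"dr":[[0,0,0],[0,0,0],[0,0,0],[0,0,-0.98],[0,0,-0.98],[0,0,-0.98],[0,0,-0.98],[0,0,-0.98],[0,0,-0.98],[0,0,-0.98]],"claw":[0.05,0.05,0.05,0.05,0.05,0.05,0.05,0.05,0.05,0.05]}'
python3 calc.py .645 .2395 .1 83
```

```text
clock: 25.25
position: [0.4223, 0.1781, 0.0102]
ee_rot: [-2.988, -0.966, -0.0]
force: [-1.0, -0.2, 7.9]
width: 0.22
gripper_force: 15.0
clock: 26.25
position: [0.4219, 0.1777, 0.1088]
ee_rot: [-2.348, -2.086, 0.0]
force: [-0.3, 0.1, -0.8]
width: 0.216
gripper_force: 15.0
pos [0.4219 0.1777 0.1088] grip 0.216 14.987070858478546 j [-1.13  0.39  0.81  2.15 -0.42  0.75 -0.17]
slide [0.292 0.714 0.029] dr [-0.01 -0.    0.04] slide after turn [0.295 0.713 0.029]
```

Gripped at 20 mm, which matches the driver. On to the blue tray.

```bash
python3 -m pendant '{"slide":[[0.048,0.119,0],[0.048,0.119,0],[0.049,0.119,0],[0.049,0.119,0],[0.049,0.119,0],[0.049,0.119,0],[0,0,0],[0,0,0]],"dr":[[0,0,0],[0,0,0],[0,0,0],[0,0,0],[0,0,0],[0,0,0],[0,0,0],[0,0,0]],"claw":[0.05,0.05,0.05,0.05,0.05,0.05,0.05,0.05]}'
python3 calc.py .645 .2395 .016 83
```

```text
clock: 27.05
position: [0.6455, 0.238, 0.1078]
ee_rot: [-2.353, -2.08, 0.002]
force: [-0.5, -0.4, -0.7]
width: 0.215
gripper_force: 15.0
pos [0.6455 0.238  0.1078] grip 0.215 14.987879991531372 j [-0.85  0.73  0.72  1.57 -0.53  1.04 -0.11]
slide [ 0.005 -0.002  0.306] dr [-0.01  0.01 -0.01] slide after turn [ 0.005 -0.002  0.306]
```

```bash
python3 -m pendant '{"slide":[[0.005,-0.002,0.12],[0,0,0.1],[0,0,0.05],[0,0,0.03],[0,0,0.006],[0,0,0],[0,0,0],[0,0,0],[0,0,0],[0,0,0]],"dr":[[0,0,0],[0,0,0],[0,0,0],[0,0,0],[0,0,0],[0,0,0],[0,0,0],[0,0,0],[0,0,0],[0,0,0]],"claw":[0.05,0.05,0.05,0.05,0.05,0.05,0.05,0.33,0.33,0.33]}' 
python3 -m pendant '{"slide":[[0,0,-0.04],[0,0,-0.1],[0,0,-0.14],[0,0,-0.1],[0,0,0],[0,0,0]],"dr":[[0,0,0],[0,0,0],[0,0,0],[0,0,0],[0,0,0],[0,0,0]],"claw":[0.33,0.33,0.33,0.4,0.5,0.5]}' 
python3 calc.py .431 .368 .12 39.5
```

```text
clock: 28.05
position: [0.6451, 0.2402, 0.0171]
ee_rot: [-2.353, -2.081, -0.001]
force: [-0.3, -0.1, 0.5]
width: 0.331
gripper_force: 0.0
clock: 28.65
position: [0.6454, 0.2402, 0.1321]
ee_rot: [-2.353, -2.081, -0.003]
force: [0.2, -0.2, 0.0]
width: 0.486
gripper_force: 0.0
pos [0.6454 0.2402 0.1321] grip 0.486 0.0 j [-0.86  0.71  0.73  1.55 -0.52  1.08 -0.13]
slide [ 0.335 -0.761  0.04 ] dr [ 0.   -0.01  6.32] slide after turn [-0.281 -0.783  0.04 ]
```

```bash
python3 -m pendant '{"slide":[[0.055,-0.126,0],[0.056,-0.127,0],[0.056,-0.127,0],[0.056,-0.127,0],[0.056,-0.127,0],[0.056,-0.127,0],[0,0,0],[0,0,0],[0,0,0],[0,0,0]],"dr":[[0,0,0],[0,0,0],[0,0,0],[0,0,0],[0,0,0],[0,0,0],[0,0,0.9],[0,0,0.9],[0,0,0.9],[0,0,0.9]],"claw":[0.5,0.5,0.5,0.5,0.5,0.5,0.5,0.5,0.5,0.5]}' 
python3 -m pendant '{"slide":[[0,0,0],[0,0,0],[0,0,0],[0,0,0.1],[0,0,0],[0,0,0]],"dr":[[0,0,0.9],[0,0,0.9],[0,0,0.92],[0,0,0],[0,0,0],[0,0,0]],"claw":[0.5,0.5,0.5,0.5,0.5,0.5]}' 
python3 calc.py .431 .368 .008 39.5
```

```text
clock: 29.65
position: [0.4297, 0.3674, 0.13]
ee_rot: [-2.748, -1.523, 0.004]
force: [-0.7, -0.1, 0.0]
width: 0.498
gripper_force: 0.0
clock: 30.25
position: [0.43, 0.3671, 0.1004]
ee_rot: [2.956, 1.062, -0.004]
force: [0.2, -0.0, -0.1]
width: 0.502
gripper_force: 0.0
pos [0.43   0.3671 0.1004] grip 0.502 0.0 j [-1.43  0.65  0.96  1.91 -0.66  0.94 -1.03]
slide [ 0.005 -0.     0.308] dr [-0.    0.02  0.  ] slide after turn [ 0.005 -0.     0.308]
```

```bash
python3 -m pendant '{"slide":[[0.004,0,0.1],[0,0,0.1],[0,0,0.07],[0,0,0.036],[0,0,0],[0,0,0],[0,0,0],[0,0,0],[0,0,0],[0,0,0]],"dr":[[0,0,0],[0,0,0],[0,0,0],[0,0,0],[0,0,0],[0,0,0],[0,0,0],[0,0,0],[0,0,0],[0,0,0]],"claw":[0.5,0.5,0.5,0.5,0.5,0.05,0.05,0.05,0.05,0.05]}' 
python3 -m pendant '{"slide":[[0,0,-0.05],[0,0,-0.13],[0,0,-0.15],[0,0,0],[0,0,0],[0,0,0],[0,0,0],[0,0,0],[0,0,0],[0,0,0]],"dr":[[0,0,0],[0,0,0],[0,0,0],[0,0,0.9],[0,0,0.9],[0,0,0.9],[0,0,0.9],[0,0,0.9],[0,0,0.9],[0,0,0.9]],"claw":[0.05,0.05,0.05,0.05,0.05,0.05,0.05,0.05,0.05,0.05]}'
python3 calc.py .603 .007 .1 -4
```

```text
clock: 31.25
position: [0.4317, 0.369, 0.0097]
ee_rot: [-2.955, -1.062, -0.0]
force: [-0.8, -0.2, 5.2]
width: 0.19
gripper_force: 15.0
clock: 32.25
position: [0.4315, 0.3685, 0.1091]
ee_rot: [-3.139, 0.111, 0.001]
force: [0.4, 1.0, -0.3]
width: 0.197
gripper_force: 15.0
pos [0.4315 0.3685 0.1091] grip 0.197 14.996871650218964 j [-1.53  0.75  1.17  1.91 -0.81  1.06 -1.64]
slide [0.656 1.161 0.029] dr [-0.01  0.01 -0.01] slide after turn [0.654 1.162 0.03 ]
```

```bash
python3 -m pendant '{"slide":[[0.072,0.129,0],[0.073,0.129,0],[0.073,0.129,0],[0.073,0.129,0],[0.073,0.129,0],[0.073,0.129,0],[0.073,0.129,0],[0.073,0.129,0],[0.073,0.129,0],[0,0,0]],"dr":[[0,0,0],[0,0,0],[0,0,0],[0,0,0],[0,0,0],[0,0,0],[0,0,0],[0,0,0],[0,0,0],[0,0,0]],"claw":[0.05,0.05,0.05,0.05,0.05,0.05,0.05,0.05,0.05,0.05]}'
python3 calc.py .603 .007 .016 -4
```

```text
clock: 33.25
position: [0.6065, -0.0004, 0.1101]
ee_rot: [3.136, -0.119, 0.005]
force: [-0.0, -0.1, 0.1]
width: 0.19
gripper_force: 15.0
pos [ 6.065e-01 -4.000e-04  1.101e-01] grip 0.19 14.99913364648819 j [-0.74  0.75  1.06  1.81 -0.75  1.05 -1.03]
slide [-0.015 -0.025  0.313] dr [ 0.03 -0.03 -0.05] slide after turn [-0.013 -0.024  0.314]
```

```bash
python3 -m pendant '{"slide":[[0,0,0.1],[0,0,0.1],[0,0,0.06],[0,0,0.04],[0,0,0.01],[0,0,0],[0,0,0],[0,0,0],[0,0,0],[0,0,0]],"dr":[[0,0,0],[0,0,0],[0,0,0],[0,0,0],[0,0,0],[0,0,0],[0,0,0],[0,0,0],[0,0,0],[0,0,0]],"claw":[0.05,0.05,0.05,0.05,0.05,0.05,0.05,0.33,0.33,0.33]}' 
python3 -m pendant '{"slide":[[0,0,-0.04],[0,0,-0.1],[0,0,-0.14],[0,0,-0.15],[0,0,-0.1],[0,0,0],[-0.12,0,0],[-0.12,0,0],[-0.12,0,0],[-0.12,0,0]],"dr":[[0,0,0],[0,0,0],[0,0,0],[0,0,0],[0,0,0],[0,0,0],[0,0,0],[0,0,0],[0,0,0],[0,0,0]],"claw":[0.33,0.33,0.33,0.4,0.5,0.5,0.5,0.5,0.5,0.5]}' 
python3 -m pendant '{"slide":[[0,0,-0.1],[0,0,-0.1],[0,0,0],[0,0,0]],"dr":[[0,0,0],[0,0,0],[0,0,0],[0,0,0]],"claw":[0.5,0.5,0.5,0.5]}' 
python3 snap.py w5; python3 - <<'E'
from h import *
t=arm.get_image("top")[:,:,::-1]; s=arm.get_image("scene")[:,:,::-1]; cv2.imwrite("pics/top2.png",t); cv2.imwrite("pics/sc2.png",s)
a=cv2.resize(t[120:260,140:480],(780,321),interpolation=cv2.INTER_CUBIC)
b=cv2.resize(s[170:320,150:470],(580,272),interpolation=cv2.INTER_CUBIC)
cv2.imwrite("pics/c4.png",np.vstack([a,np.pad(b,((0,0),(0,200),(0,0)))]))
E
```

```text
clock: 34.25
position: [0.605, 0.008, 0.0151]
ee_rot: [-3.139, 0.104, 0.001]
force: [-0.3, 1.0, 0.8]
width: 0.326
gripper_force: 0.0
clock: 35.25
position: [0.4594, 0.0173, 0.1735]
ee_rot: [-3.14, 0.105, 0.003]
force: [0.5, 0.1, 2.1]
width: 0.499
gripper_force: 0.0
clock: 35.65
position: [0.4614, 0.0178, 0.2343]
ee_rot: [-3.138, 0.103, -0.0]
force: [0.6, 0.1, 0.6]
width: 0.499
gripper_force: 0.0
35.65 [0.4614 0.0178 0.2343] [[ 0.998 -0.066  0.   ]
 [-0.066 -0.998 -0.002]] [-1.15  0.31  1.29  2.   -0.34  1.08 -1.34]
[0.68 0.37]
[ 0.63 -0.36]
[ 0.03 -0.5 ]
[0.1  0.58]
```

View pics/c4.png

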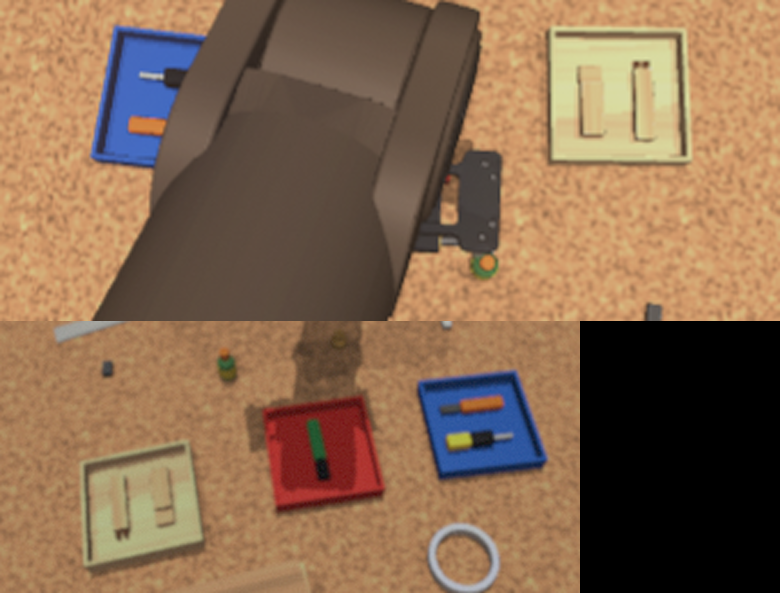

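View pics/w5.png

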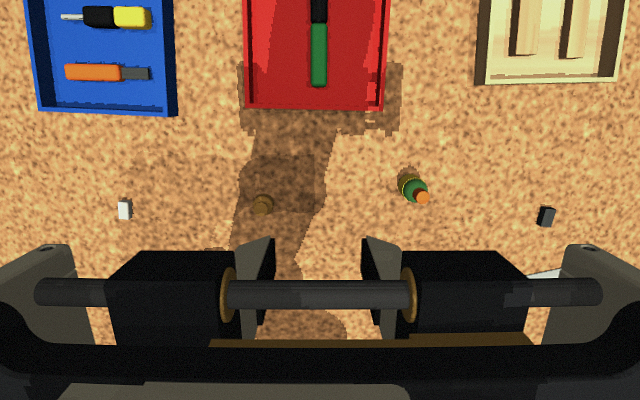

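All five parts lie flat inside their trays: driver and file in blue, marker in red, lap and strip in wood. The glue bottle (413,187) and the weight (263,204) still stand in their places. Handing in.

```bash
python3 -c "
from cell import arm
print(arm.sign_off())"
```

```text
the job is handed in; nothing more can be done
None
```

The job is handed in after about 36 s of robot time, with both pine parts in the plywood tray, the screwdriver and file in the blue tray, the marker in the red tray, and the glue bottle and brass weight left standing.

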